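Set the exposure timer and switch on the curing station

ROBOT

A 7-joint arm with a two-finger parallel gripper is mounted at the origin on the work surface. World frame = base frame: x ahead of the robot, y to its left, z up, the work surface at z = 0. Lengths are in m, angles in rad, forces in N, time in s.
With the tool pointing down it reaches from about 0.425 to 0.875 m from the base axis. Payload 4.7 kg.
Tool frame: the origin (TCP) lies midway between the tips of the shut fingers; the grasp point (between the pads) lies 19 mm behind it; x points along the fingers, y is the direction in which the jaws open and shut, and the axes are right-handed (so a half turn about x gives the same grasp; the last joint's range is limited). The gripper opens to 87 mm and grips with 3 to 60 N. Pads are 19 mm wide; open, the fingers measure 117 mm over their backs; the gripper's body (75 mm by 190 mm) begins 51 mm behind the grasp point.
Start: joints at [1.323, 0.321, -0.07, 1.45, 0.023, 1.371, -0.057], TCP at [0.168, -0.628, 0.223] pointing down, gripper open.
Joint ranges: [-2.86, 2.86], [-0.3, 2.09], [-1.38, 1.24], [0.06, 2.45], [-1.56, 4.7], [0.09, 2.05], [-2.69, 2.69]. Speed limits (rad/s): [2.57, 2.57, 3.14, 3.14, 3.14, 3.14, 3.14].

INTERFACE

Orientations are given as [roll, pitch, yaw] about the fixed x, y, z axes, in that order (R = Rz(yaw) Ry(pitch) Rx(roll)).
In Python, from cell import sense, get_image, hand_in gives the robot as it stands.
- The arm moves only by the shell command python3 -m pendant 'ROWS' [OPENING] [FORCE]. ROWS is JSON, a list of rows, each a list of 2 entries, a list of its own where there are three numbers: the shift along the world's x, y, z in m, then the turn, a rotation vector about the world's x, y, z in degrees. A call has 1 to 20 rows; each row shifts and turns the commanded pose from where the row before left it; what a row does not reach is not made up. A row lasts 1/12 s, in which the tool goes at most 41.7 mm and 7.16 degrees, less where a joint would pass 70% of its speed; a pose out of reach is approached as far as the arm can. A call is refused whole if a number of a shift passes 0.0417 or a number of a turn 7.16, either way. A call with a gripper value outside its range is refused whole. OPENING is the gripper command: -1 is fully open, 1 is shut, values between are in proportion, set as the call begins (- or left out, the last holds). The fingers move at their own pace and stop on an object; FORCE is the grip in N (left out, the last holds). Time passes only in rows, so rows that do not move let the fingers close. It gives the time, the measured TCP pose, the force and the opening at its end, in the units of the state.
- sense(): the state, without advancing time (a new reading comes with each control period).
- get_image(name): name is "scene" or "top" or "wrist"; returns a dict with "color" (480x640x3 uint8, red, green, blue), "mtx" (3x3 intrinsics, pixels), "dist" ([k1, k2, p1, p2, k3] as OpenCV has them; the pictures are not rectified), "origin" and "rotation" of the camera in the world; the wrist camera has in their place "tool_from_camera" (4x4, takes a point from camera to tool coordinates, whose origin is the TCP and whose axes are the tool frame's). Camera axes: x right, y down, z forward; pixel columns grow to the right and rows downward; lengths in m; the calibration is good to about 2 mm. A picture is of the moment at which its call begins: read the wrist's pose just before it. There is no depth.
- hand_in(): hands the job in, once; it reports no verdict.
The state is a dict: "clock": time; "joint_positions": joint angles; "joint_vel": joint speeds; "joint_efforts": joint torques, N m; "eef_pos": TCP position; "eef_rot": TCP orientation; "ft_force": force on the tool from outside, world axes, zero at the start; "moment": the same for the moment, N m; "width": opening from 0.0 (shut) to 1.0 (fully open).
Only numpy, scipy, OpenCV 4.12 (cv2) and the standard library are available. Lean on these libraries where they do the work, as an engineer would, in place of code of your own. Each camera call takes 0.05 s, during which the arm holds its last target.

TASK

The printed part is under its clear cover, ready to cure: set the free-standing white dial timer to 15 minutes, pointer on the green mark, a quarter turn clockwise from the red zero mark. It is light and its dial is stiff, so keep it pressed down on the counter while you turn, firmly enough that the timer itself does not skate or spin round, but without leaning hard on it. Then let go and gently push the red toggle on the front of the black curing station fully down to switch it on, leaving everything else where it stands.

Things in the scene. Friction and masses are not known exactly. Their poses are not given: they have to be found in the camera images.
- timer: Free-standing dial timer, about 0.35 kg: round white housing 104 mm across, top face 38 mm up, loose on four rubber feet 42 mm from its axis. Origin: centre of its underside; z up, +x towards the red zero mark, -y towards the green 15-minute mark; ticks every 5 minutes (0.524 rad). Too light to hold its stiff dial by weight alone. Must not be pressed on the counter with more than 30 N.
- dial (a joint): Dial setting, rad, growing clockwise from above: 0 on the red mark, 1.571 on the green 15-minute mark (0.105 per minute); starts at 0.2 to 0.8, stays where left. Pointer direction in the timer's frame (cos q, -sin q). Friction about 0.22 N m: the timer turns along with it unless pressed down with some 3 to 9 N (feet's friction and mass vary).
- dial_grip (a point): Point on the dial's axis 62 mm above the counter. Black dial: a disc 68 mm across, its top face 19 mm below this point, with an upright grip bar across it, 62 mm long, 14 mm thick, top 7 mm above this point. x along the bar to the pointer end (white line), z up. Grip the bar across its 14 mm from above; fingertips may bear on the disc, which turns with the bar. No play up or down: it is rigid.
- timer_front (a point): Point on the front edge of the timer's housing, 51 mm from its axis on the side away from the zero mark (timer -x) and 20 mm up; it serves to see whether the timer has turned.
- counter: The stainless steel counter, top face at z = 0; its origin is a point on that face.
- station: Black curing station, fixed, 270 (x) x 200 (y) x 85 mm high, lamp column 190 mm high at the rear. Origin: centre of its underside; front faces -x. The front panel leans back 15 degrees, from x = -0.135 at the foot to x = -0.112 at its top edge; toggle pivot at (-0.122, 0, 0.050). Front of the cover at x = -0.055. Must not be pushed with more than 30 N.
- toggle (a joint): Toggle switch on the station's front, rad: 0 = up, off (lever points forward and 35 degrees up); 0.698 = fully down, on (5 degrees down). Stiff: about 3 N down on the tip moves it, and it stays where it is left, so push it all the way to its stop.
- toggle_tip (a point): Centre of the red ball (11 mm diameter) at the end of the toggle lever, 32 mm from the pivot, in front of the panel: at station (-0.148, 0, 0.068) when up, (-0.153, 0, 0.047) when down. Push it down from above.
- cover: Clear acrylic cover, a cylinder 180 mm across and 150 mm high with a knob on top, standing loose on the station (its foot 89 mm up). Bystander: leave it.
- bottle: Empty clear glass bottle with white twist cap, 68 mm across, 190 mm high, loose. Origin: centre of its underside. Bystander.
- bin: Red plastic bin with printed parts, 160 x 115 x 70 mm, loose. Origin: centre of its underside. Bystander.
- clamp: Wooden hand-screw clamp lying flat, about 135 x 140 x 30 mm, loose. Origin: centre of its underside. Bystander.
- scraper: Scraper with orange handle lying on the counter, 190 mm long, loose. Bystander.
- cup: White plastic mixing cup, 68 mm across, 75 mm high, loose. Bystander.
- glovebox: Blue carton of gloves, 120 x 230 x 75 mm, loose. Bystander.
Not all that is in view belongs to the job. Leave any brown or purple look-alike of the timer alone.

How it is judged:
By the outcome, as a careful person would: the job done as asked, in the order asked, and still so for the second after the job is handed in, with the robot touching nothing.
It also fails if it takes over 70 s, if anything falls off the work surface, if the arm or the gripper's body presses on something with over 40 N, if the wrist force passes 120 N, or if a joint passes its speed limit or range.

## Working session

There is one attempt and no reset: what is moved stays moved. The work goes in short steps, Python scripts to look and compute and a shell command to move; the robot and the scene stay as the last step left them, time stands still between calls to the robot, and variables do not carry over. Pictures are saved under pics/ and viewed, and the job is handed in when it is done.

```bash
mkdir -p pics; ls; python3 - <<'E'
from cell import sense,get_image
import cv2
print(sense())
for n in ["scene","top","wrist"]:
    d=get_image(n); cv2.imwrite(f"pics/{n}0.png",d["color"][:,:,::-1])
    print(n,{k:v for k,v in d.items() if k!="color"})
E
```

```text
pics
{'clock': 0.0, 'joint_positions': array([ 1.3231274 ,  0.3218569 , -0.07009074,  1.45167929,  0.02260377,
        1.37075879, -0.05687886]), 'joint_vel': array([-0.00017564, -0.00015383, -0.00042708, -0.0007922 ,  0.00017563,
        0.00049632, -0.00038879]), 'joint_efforts': array([ 3.57674198e-04, -4.91292858e+01, -4.04048776e-01, -3.12536180e+01,
       -6.42142701e-02,  4.37211629e-02,  1.94498421e-04]), 'eef_pos': array([ 0.16802713, -0.62734382,  0.22143736]), 'eef_rot': array([-1.5196944 ,  1.56888122,  1.88372544]), 'ft_force': array([-0.48942348,  0.22894391,  0.52063097]), 'moment': array([ 0.04881229, -0.02935048,  0.00947237]), 'width': 0.9979924358908404}
scene {'mtx': array([[539.39644836,   0.        , 313.03221236],
       [  0.        , 539.39644836, 237.38283112],
       [  0.        ,   0.        ,   1.        ]]), 'dist': array([0.04725848, 0.        , 0.        , 0.        , 0.        ]), 'origin': array([ 1.14273634, -0.92672672,  0.99122291]), 'rotation': array([-2.27526117, -0.00614836,  0.6044538 ])}
top {'mtx': array([[551.26693377,   0.        , 317.3
[... 226 characters left out ...]
-0.04331749,  1.52138023]), 'rotation': array([-3.09191577,  0.01598317, -1.54875986])}
wrist {'mtx': array([[375.62144985,   0.        , 324.74247376],
       [  0.        , 375.62144985, 243.86430037],
       [  0.        ,   0.        ,   1.        ]]), 'dist': array([-0.03258824,  0.        ,  0.        ,  0.        ,  0.        ]), 'tool_from_camera': array([[ 8.91402197e-06, -2.64572789e-01,  9.64365719e-01,
        -1.62578939e-01],
       [ 1.00000000e+00, -8.16345158e-06, -1.14830390e-05,
         1.07094014e-04],
       [ 1.09106525e-05,  9.64365719e-01,  2.64572788e-01,
        -7.15602746e-02],
       [ 0.00000000e+00,  0.00000000e+00,  0.00000000e+00,
         1.00000000e+00]])}
```

View pics/scene0.png

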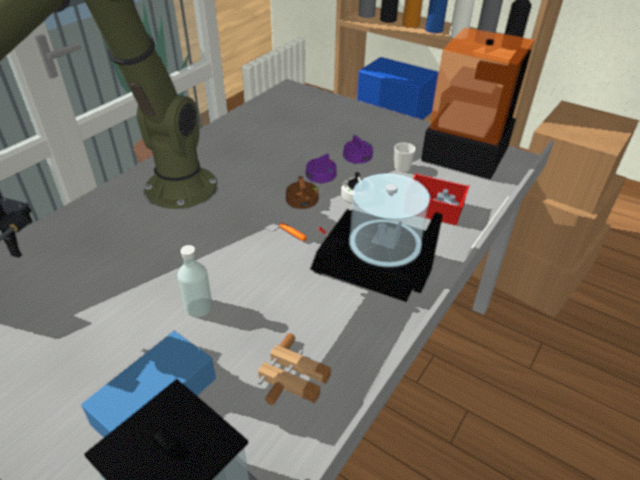

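View pics/top0.png

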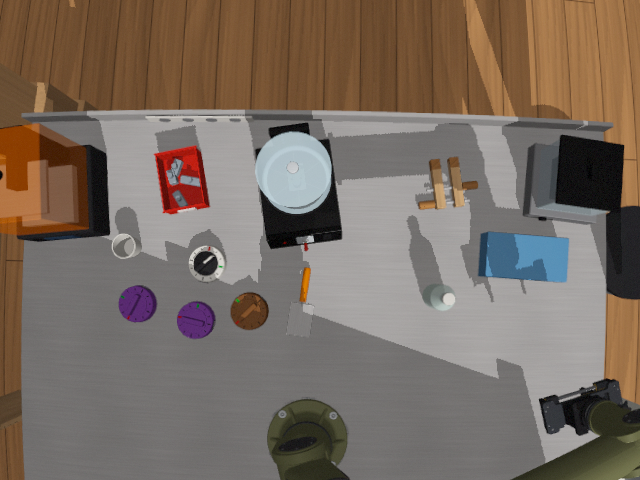

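View pics/wrist0.png

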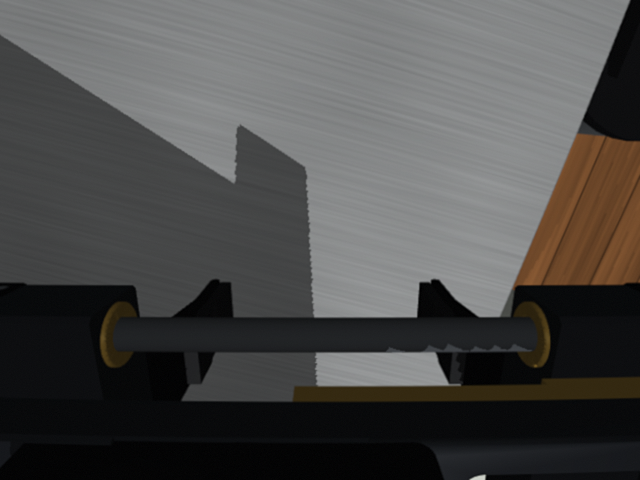

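The top view shows the white timer at (207,264). Candidates for it are purple (137,304), purple (196,320), brown (249,311), cup (124,246) and bottle cap (448,299). I choose the white housing with the black dial at (207,264). The red toggle is at (306,246).

```bash
cat > h.py <<'E'
import numpy as np,cv2
from scipy.spatial.transform import Rotation as R
from cell import sense,get_image
def rot(r): return R.from_euler('xyz',r).as_matrix()
def cam(n):
    s=sense(); d=get_image(n)
    if n=="wrist":
        T=np.eye(4);T[:3,:3]=rot(s['eef_rot']);T[:3,3]=s['eef_pos'];M=T@d['tool_from_camera']
        d['o'],d['R']=M[:3,3],M[:3,:3]
    else: d['o'],d['R']=np.array(d['origin']),rot(d['rotation'])
    return d
def ray(d,uv):
    p=cv2.undistortPoints(np.array(uv,float).reshape(-1,1,2),d['mtx'],d['dist']).reshape(-1,2)
    v=np.c_[p,np.ones(len(p))]@d['R'].T
    return v/np.linalg.norm(v,axis=1)[:,None]
def plane(d,uv,z):
    v=ray(d,uv); return d['o']+v*((z-d['o'][2])/v[:,2])[:,None]
def proj(d,P):
    P=np.atleast_2d(P).astype(float);Rc=d['R'].T
    return cv2.projectPoints(P,cv2.Rodrigues(Rc)[0],-Rc@d['o'],d['mtx'],d['dist'])[0].reshape(-1,2)
def two(d1,u1,d2,u2):
    a,b=ray(d1,[u1])[0],ray(d2,[u2])[0]
    t=np.linalg.lstsq(np.c_[a,-b],d2['o']-d1['o'],rcond=None)[0]
    p,q=d1['o']+a*t[0],d2['o']+b*t[1]
    return (p+q)/2,np.linalg.norm(p-q)
E
python3 - <<'E'
from h import *
d=cam("top"); im=d["color"][:,:,::-1].copy()
print(d['R'].round(3))
a=cv2.resize(im[235:295,175:240],None,fx=8,fy=8,interpolation=cv2.INTER_CUBIC)
b=cv2.resize(im[215:275,265:345],None,fx=8,fy=8,interpolation=cv2.INTER_CUBIC)[:,:]
cv2.imwrite("pics/c1.png",a);cv2.imwrite("pics/c2.png",b)
print("timer c",plane(d,[[207,264]],.038), "toggle",plane(d,[[306,247]],.068),"base",plane(d,[[307,437]],0))
print("look-alikes",plane(d,[[137,304],[196,320],[249,311]],.04))
E
```

```text
[[ 0.022 -0.999  0.049]
 [-1.    -0.021  0.017]
 [-0.016 -0.05  -0.999]]
timer c [[0.47537261 0.28082572 0.038     ]] toggle [[0.52598606 0.01147826 0.068     ]] base [[ 0.00160385 -0.00025009  0.        ]]
look-alikes [[0.36062575 0.47376829 0.04      ]
 [0.32268513 0.30675561 0.04      ]
 [0.35145718 0.16226506 0.04      ]]
```

View pics/c1.png

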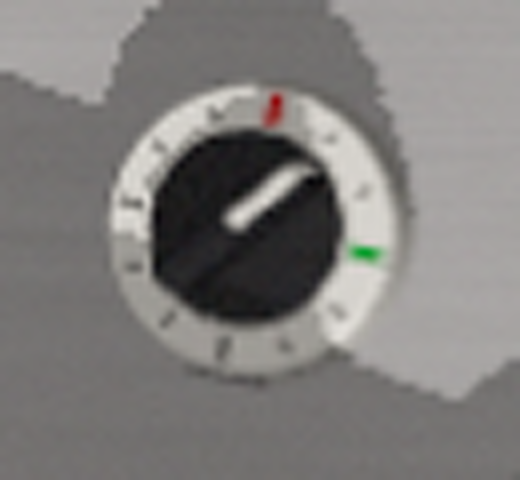

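View pics/c2.png

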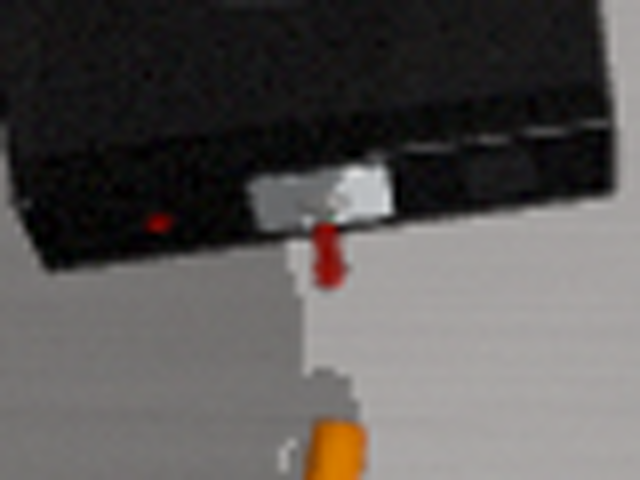

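The crop shows a white housing, with the red mark at about (209,249), green at (221,267), and the pointer line running from (204,262) to (214,256), between red and green. The toggle ball is at (306,249). The choice is confirmed.

```bash
python3 - <<'E'
from h import *
s=sense();print(rot(s['eef_rot']).round(3))
d=cam("top");im=d['color'].astype(int)
def blob(m,x0,x1,y0,y1):
    ys,xs=np.nonzero(m[y0:y1,x0:x1]);return [xs.mean()+x0,ys.mean()+y0],len(xs)
r,g,b=im[...,0],im[...,1],im[...,2]
red=(r>g+60)&(r>b+60);grn=(g>r+50)&(g>b+30)
R_,n1=blob(red,190,225,240,275);G_,n2=blob(grn,190,230,240,290)
PR,PG=plane(d,[R_,G_],.038);print(R_,n1,G_,n2,PR,PG)
# right angle at centre: equal radii assumed
for sgn in(1,):
    m=(PR+PG)/2;h=(PG-PR)/2;c=m+np.array([-h[1],h[0],0]);c2=m-np.array([-h[1],h[0],0]);print("c",c,c2,np.linalg.norm(PR-c))
print("pointer at z.069",plane(d,[[214.4,256],[204.4,262.25]],.069))
T,nt=blob(red,298,315,240,254);print("toggle",T,nt,plane(d,[T],.068))
# station front foot corners
E
```

```text
[[-0.     0.259 -0.966]
 [ 0.001 -0.966 -0.259]
 [-1.    -0.001  0.   ]]
[np.float64(208.6), np.float64(248.6)] 5 [np.float64(220.6), np.float64(266.2)] 5 [0.51733817 0.27768874 0.038     ] [0.47030508 0.24318875 0.038     ]
c [0.51107162 0.2369222  0.038     ] [0.47657163 0.28395529 0.038     ] 0.041245364437540434
pointer at z.069 [[0.49677232 0.25469897 0.069     ]
 [0.47951862 0.28122852 0.069     ]]
toggle [np.float64(305.5652173913044), np.float64(246.7391304347826)] 23 [[0.52665106 0.01264277 0.068     ]]
```

```bash
python3 -m pendant '[[[0.01,0.005,0.035],[0,0,3.4]],[[0.02,0.015,0.03],[0,0,3.4]],[[0.026,0.026,0.02],[0,0,3.4]],[[0.026,0.026,0.015],[0,0,3.4]],[[0.026,0.026,0],[0,0,3.4]],[[0.028,0.026,0],[0,0,3.4]],[[0.028,0.026,0],[0,0,3.4]],[[0.028,0.027,0],[0,0,3.4]],[[0.02,0.029,0],[0,0,3.4]],[[0.02,0.029,0],[0,0,3.4]],[[0.02,0.029,0],[0,0,3.4]],[[0.02,0.029,0],[0,0,3.4]],[[0.02,0.029,0],[0,0,3.4]],[[0.02,0.029,0],[0,0,3.4]],[[0.02,0.029,0],[0,0,3.4]],[[0.02,0.029,0],[0,0,3.4]]]' -1 && python3 -m pendant '[[[0.004,0.0335,0],[0,0,3.4]],[[0.004,0.0335,0],[0,0,3.4]],[[0.004,0.0335,0],[0,0,3.4]],[[0.004,0.0335,0],[0,0,3.4]],[[0.004,0.0335,0],[0,0,3.4]],[[0.004,0.0335,0],[0,0,3.4]],[[0.004,0.0335,0],[0,0,3.4]],[[0.004,0.0335,0],[0,0,3.4]],[[-0.0094,0.0297,-0.006],[0,0,3.4]],[[-0.0094,0.0297,-0.006],[0,0,3.4]],[[-0.0094,0.0297,-0.006],[0,0,3.4]],[[-0.0094,0.0297,-0.006],[0,0,3.4]],[[-0.0094,0.0297,-0.006],[0,0,3.4]],[[-0.0094,0.0297,-0.006],[0,0,3.4]],[[-0.0094,0.0297,-0.006],[0,0,3.4]],[[-0.0094,0.0297,-0.006],[0,0,3.4]],[[0,0,0],[0,0,0]],[[0,0,0],[0,0,0]],[[0,0,0],[0,0,0]]]'; python3 - <<'E'
from h import *
s=sense();print(s['clock'],s['eef_pos'],rot(s['eef_rot']).round(3),s['joint_positions'].round(2),s['ft_force'])
d=cam("wrist");cv2.imwrite("pics/w1.png",d['color'][:,:,::-1])
E
```

```text
clock: 1.58
eef_pos: [0.5207, -0.2175, 0.3226]
eef_rot: [0.865, 1.57, -1.062]
ft_force: [0.5, -0.2, -0.5]
width: 1.003
clock: 3.17
eef_pos: [0.4772, 0.2859, 0.2744]
eef_rot: [-0.38, 1.57, -1.362]
ft_force: [-0.1, -0.5, -0.3]
width: 0.997
3.1667 [0.47722622 0.28594774 0.27437802] [[ 0.     0.831  0.556]
 [-0.001  0.556 -0.831]
 [-1.    -0.     0.001]] [ 0.26  0.2  -0.96  1.58  0.16  1.45 -0.12] [-0.09429053 -0.45883175 -0.26342872]
```

View pics/w1.png

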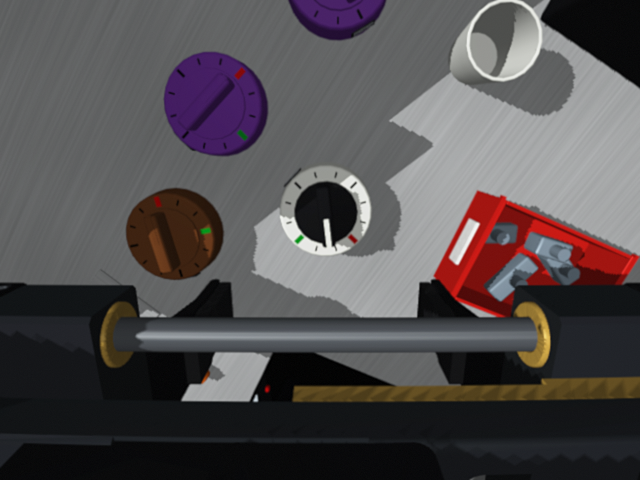

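The wrist view shows the white timer at (326,210), red mark (351,239), green mark (299,239) and the white pointer line around (327,232), nearly along tool z. Now I measure precisely.

```bash
cat > meas.py <<'E'
from h import *
def meas(d,x0,x1,y0,y1,save=None,disc=0.043):
    im=d['color'][y0:y1,x0:x1].astype(int);r,g,b=im[...,0],im[...,1],im[...,2]
    out={}
    def cen(m):
        n,l,st,c=cv2.connectedComponentsWithStats(m.astype(np.uint8),connectivity=8)
        if n<2:return None
        i=1+np.argmax(st[1:,4]);return c[i]+[x0,y0],l==i,st[i,4]
    R_=cen((r>g+60)&(r>b+60));G_=cen((g>r+40)&(g>b+30))
    PR=plane(d,[R_[0]],.038)[0];PG=plane(d,[G_[0]],.038)[0]
    h=(PG-PR)/2;c=(PR+PG)/2-np.array([-h[1],h[0],0])
    print("red",R_[0],R_[2],"green",G_[0],G_[2],"centre",c.round(4),"rad",np.linalg.norm(PR-c).round(4))
    zd=(PR-c)+np.array([-(PG-c)[1],(PG-c)[0],0]); za=np.degrees(np.arctan2(zd[1],zd[0]))
    print("zero az",za)
    # white line: bright blob near centre at bar-top height
    ys,xs=np.nonzero((im.min(2)>140))
    P=plane(d,np.c_[xs+x0,ys+y0],.069); k=np.hypot(*(P-c)[:,:2].T)<.036
    m=np.zeros(im.shape[:2],bool);m[ys[k],xs[k]]=1
    L=cen(m);ys,xs=np.nonzero(L[1]);P=plane(d,np.c_[xs+x0,ys+y0],.069)[:,:2]
    mu=P.mean(0);v=np.linalg.svd(P-mu)[2][0];v=v*np.sign(v@(mu-c[:2]))
    a=np.degrees(np.arctan2(v[1],v[0]));a2=np.degrees(np.arctan2(*(mu-c[:2])[::-1]))
    t=(P-c[:2])@v
    print("line",len(P),mu,"az",a,"az via centre",a2,"extent",t.min(),t.max(),"perp off",np.cross(v,mu-c[:2]),"q",np.radians(za-a))
    if save: cv2.imwrite(save,cv2.resize(d['color'][y0:y1,x0:x1,::-1],None,fx=5,fy=5,interpolation=cv2.INTER_CUBIC))
    return c,za,a
E
python3 -W ignore - <<'E'
from meas import *
d=cam("wrist");meas(d,275,378,160,262,"pics/w1c.png")
t=cam("top");c=plane(t,[[207,264]],.038)
E
```

```text
red [352.28205128 237.66666667] 39 green [299. 238.] 49 centre [0.4785 0.2843 0.038 ] rad 0.0413
zero az -10.958123556250348
line 723 [0.4820983  0.26355567] az 3.843259702252957 az via centre -80.0453007563201 extent -0.03594972603826962 0.0342695732090463 perp off -0.02097145782950903 q -0.2583328717104496
```

View pics/w1c.png

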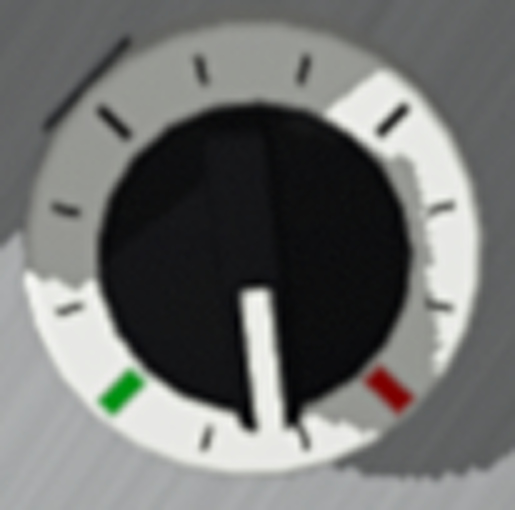

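```bash
python3 - <<'E'
from meas import *
s=sense();d=cam("wrist");y=rot(s['eef_rot'])[:,1]
P=plane(d,[[326.2,218],[328.6,245.6]],.069);v=P[1]-P[0];a=np.arctan2(v[1],v[0])
c=np.array([.4785,.2843])
print(P,np.degrees(a),np.linalg.norm(v),"perp off",np.cross(v[:2]/np.linalg.norm(v),P[0,:2]-c))
print("tool y az",np.degrees(np.arctan2(y[1],y[0])),"q",-10.96/57.3-a)
# check zero az via marks
t=cam("top"); 
E
```

```text
[[0.47969694 0.2838085  0.069     ]
 [0.49759463 0.26135945 0.069     ]] -51.436099293927334 0.02871040854187349 perp off 0.0006295071181515843
tool y az 33.62464374515171 q 0.7064552905521639<stdin>:5: DeprecationWarning: Arrays of 2-dimensional vectors are deprecated. Use arrays of 3-dimensional vectors instead. (deprecated in NumPy 2.0)
```

```bash
python3 -m pendant '[[[0.0018,-0.0019,-0.02],[0,0,2.5]],[[0,0,-0.03],[0,0,2.5]],[[0,0,-0.03],[0,0,0]],[[0,0,-0.03],[0,0,0]],[[0,0,-0.02],[0,0,0]],[[0,0,0],[0,0,0]],[[0,0,0],[0,0,0]],[[0,0,0],[0,0,0]]]'; python3 - <<'E'
from h import *
s=sense();print(s['eef_pos'],rot(s['eef_rot']).round(3)[:,1],s['ft_force'])
d=cam("wrist");cv2.imwrite("pics/w2.png",d['color'][:,:,::-1])
E
```

```text
clock: 4.08
eef_pos: [0.4797, 0.2851, 0.1461]
eef_rot: [1.404, 1.569, 0.51]
ft_force: [-0.0, 0.5, 0.8]
width: 1.0
[0.47970653 0.28508301 0.14606679] [0.78  0.626 0.002] [-0.01470886  0.50819469  0.76540721]
```

View pics/w2.png

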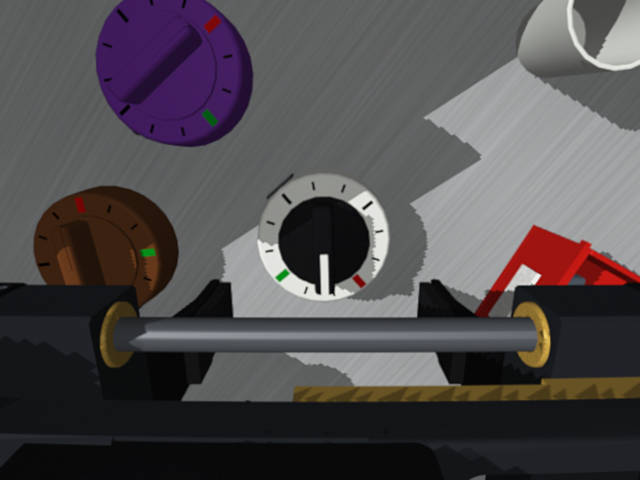

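The white pointer line is now upright at x≈324 (principal column 324.7), so the jaws are square to the bar. I refine the numbers once more.

```bash
python3 -W ignore - <<'E'
from h import *
s=sense();d=cam("wrist");im=d['color'].astype(int);x0,x1,y0,y1=255,395,168,302
sub=im[y0:y1,x0:x1];r,g,b=sub[...,0],sub[...,1],sub[...,2]
def cen(m):
    n,l,st,c=cv2.connectedComponentsWithStats(m.astype(np.uint8));i=1+np.argmax(st[1:,4]);return c[i]+[x0,y0],st[i,4]
Rp,n1=cen((r>g+60)&(r>b+60));Gp,n2=cen((g>r+40)&(g>b+30))
PR,PG=plane(d,[Rp,Gp],.038);h=(PG-PR)/2;c=(PR+PG)/2-np.array([-h[1],h[0],0]);zv=PR-c
za=np.degrees(np.arctan2(zv[1],zv[0]));print(Rp,n1,Gp,n2,"c",c,"rad",np.linalg.norm(zv),"zero",za)
# line rows
L=[]
for y in range(258,286):
    row=im[y,300:350].min(1);k=np.nonzero(row>130)[0]
    if len(k): L.append((y,k.min()+300,k.max()+300,(row[k]*(k+300)).sum()/row[k].sum()))
L=[l for l in L if l[2]-l[1]<14];print(L[0],L[-1],len(L))
P=plane(d,[[l[3],l[0]] for l in L],.069);v=P[-1]-P[0];v=np.polyfit(P[:,0],P[:,1],1)[0]
a=np.degrees(np.arctan2(-abs(v),1));print("line az",a,P[0],P[-1])
u=np.array([np.cos(np.radians(a)),np.sin(np.radians(a))]);w=P.mean(0)[:2]-s['eef_pos'][:2]
print("bar off jaw-y:",w@rot(s['eef_rot'])[:2,1],"q",np.radians(za-a), "line vs tool deg", np.degrees(np.arctan2(*rot(s['eef_rot'])[[1,0],1]))-90-a)
E
```

```text
[357.91463415 280.47560976] 82 [281.34020619 274.74226804] 97 c [0.47814187 0.28458119 0.038     ] rad 0.04169663239831695 zero -10.858451910988235
(258, np.int64(319), np.int64(326), np.float64(322.5705847607797)) (278, np.int64(320), np.int64(327), np.float64(323.3926453143535)) 21
line az -49.49645016025532 [0.48044406 0.28157861 0.069     ] [0.48978993 0.27079839 0.069     ]
bar off jaw-y: -0.0014881831568740267 q 0.6743602858295153 line vs tool deg -1.7353283202566843
```

```bash
python3 -m pendant '[[[-0.0012,-0.0008,-0.02],[0,0,1]],[[0,0,-0.025],[0,0,0]],[[0,0,-0.02],[0,0,0]],[[0,0,-0.015],[0,0,0]],[[0,0,-0.01],[0,0,0]],[[0,0,-0.005],[0,0,0]],[[0,0,0],[0,0,0]],[[0,0,0],[0,0,0]],[[0,0,0],[0,0,0]]]'; python3 - <<'E'
from h import *
s=sense();print(s['eef_pos'],rot(s['eef_rot']).round(3)[:,1],s['ft_force'],s['joint_positions'].round(2))
d=cam("wrist");cv2.imwrite("pics/w3.png",d['color'][:,:,::-1])
E
```

```text
clock: 4.93
eef_pos: [0.4783, 0.2845, 0.0508]
eef_rot: [1.294, 1.569, 0.418]
ft_force: [0.4, 0.2, 0.6]
width: 0.998
[0.47833796 0.28448667 0.05075497] [0.768 0.64  0.002] [0.4426108  0.17592295 0.60221715] [ 0.17  0.41 -0.89  1.85  0.37  1.05 -0.17]
```

View pics/w3.png

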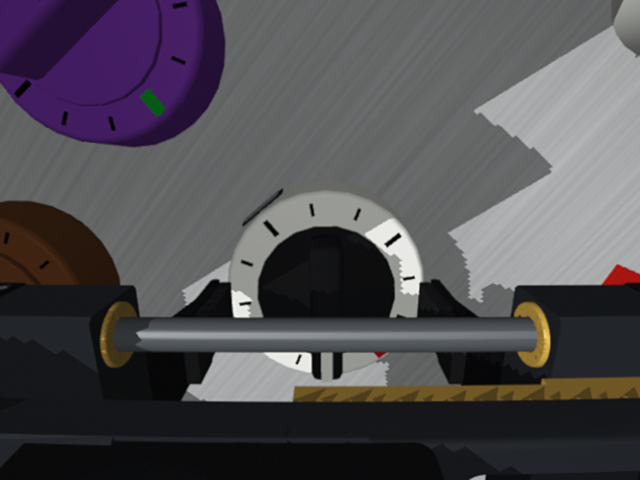

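The bar stands centred between the jaws (about x=325). I close here and then press down in small steps.

```bash
python3 -m pendant '[[[0,0,-0.002],[0,0,0]],[[0,0,-0.002],[0,0,0]],[[0,0,0],[0,0,0]],[[0,0,0],[0,0,0]],[[0,0,0],[0,0,0]],[[0,0,0],[0,0,0]],[[0,0,0],[0,0,0]],[[0,0,0],[0,0,0]],[[0,0,0],[0,0,0]],[[0,0,0],[0,0,0]],[[0,0,0],[0,0,0]],[[0,0,0],[0,0,0]],[[0,0,0],[0,0,0]],[[0,0,0],[0,0,0]]]' 1 40
```

```text
clock: 6.15
eef_pos: [0.4778, 0.2841, 0.0456]
eef_rot: [1.537, 1.57, 0.661]
ft_force: [1.1, 1.0, -1.3]
width: 0.157
```

```bash
python3 -m pendant '[[[0,0,-0.001],[0,0,0]],[[0,0,0],[0,0,0]],[[0,0,0],[0,0,0]],[[0,0,0],[0,0,0]]]'; python3 -m pendant '[[[0,0,-0.001],[0,0,0]],[[0,0,0],[0,0,0]],[[0,0,0],[0,0,0]],[[0,0,0],[0,0,0]]]'
```

```text
clock: 6.48
eef_pos: [0.4778, 0.2842, 0.0455]
eef_rot: [0.741, 1.57, -0.136]
ft_force: [-0.8, -0.7, 6.5]
width: 0.158
clock: 6.82
eef_pos: [0.4779, 0.2842, 0.0455]
eef_rot: [0.224, 1.569, -0.652]
ft_force: [-3.1, -2.8, 13.1]
width: 0.155
```

```bash
python3 -m pendant '[[[0,0,-0.0002],[0,0,-2]],[[0,0,0],[0,0,-2]],[[0,0,0],[0,0,-2]],[[0,0,0],[0,0,-2]],[[0,0,0],[0,0,-2]],[[0,0,0],[0,0,0]],[[0,0,0],[0,0,0]]]'; python3 - <<'E'
from h import *
s=sense();y=rot(s['eef_rot'])[:,1];print(np.degrees(np.arctan2(y[1],y[0])),s['ft_force'],s['moment'],s['joint_positions'].round(2))
d=cam("wrist");cv2.imwrite("pics/w4.png",d['color'][:,:,::-1])
E
```

```text
clock: 7.4
eef_pos: [0.4778, 0.2842, 0.0454]
eef_rot: [0.313, 1.569, -0.738]
ft_force: [-3.0, -2.6, 13.6]
width: 0.157
29.81477992684911 [-3.00881365 -2.62249946 13.60943972] [-0.62068462  0.73265807  0.01052919] [ 0.14  0.41 -0.85  1.86  0.36  1.04 -0.34]
```

View pics/w4.png

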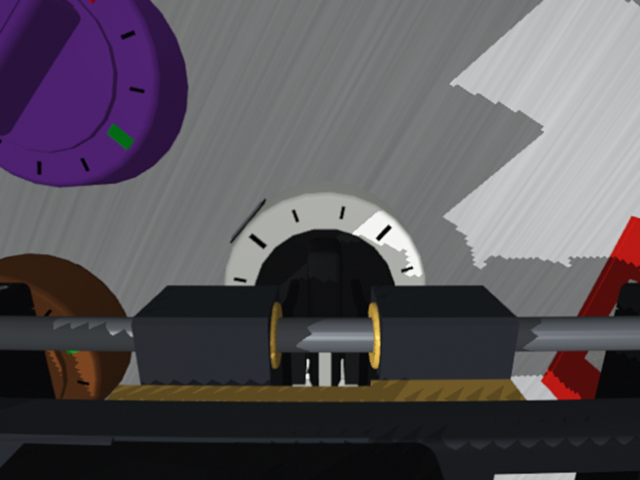

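```bash
cat > tick.py <<'E'
from h import *
def ticks(d,pts):
    P=plane(d,pts,.038);v=P[1]-P[0];h=v/2
    c1=(P[0]+P[1])/2+np.array([-h[1],h[0],0]);c2=(P[0]+P[1])/2-np.array([-h[1],h[0],0])
    print(P[:,:2].round(4),"az",np.degrees(np.arctan2(v[1],v[0])),"len",np.linalg.norm(v),"c",c1.round(4),c2.round(4))
E
python3 - <<'E'
from tick import *
d=cam("wrist")
ticks(d,[[257.5,241],[383.5,232.5]])
s=sense();R3=np.array([[0,.768,.640],[0,.640,-.768],[-1,0,0]]);T=np.eye(4);T[:3,:3]=R3;T[:3,3]=[.47834,.28449,.05075];M=T@d['tool_from_camera']
d['o'],d['R']=M[:3,3],M[:3,:3];ticks(d,[[271,229.5],[393,240]])
E
```

```text
[[0.4363 0.2917]
 [0.4854 0.3245]] az 33.78088995572761 len 0.05902547628644285 c [0.4444 0.3326 0.038 ] [0.4773 0.2836 0.038 ]
[[0.4378 0.2917]
 [0.4863 0.3253]] az 34.73663322593574 len 0.05896282939140011 c [0.4453 0.3327 0.038 ] [0.4789 0.2842 0.038 ]
```

Turned 10°, and the timer held to within about 1° (my tick reading error is similar). I continue the turn.

```bash
python3 -m pendant '[[[0,0,0],[0,0,-2]],[[0,0,0],[0,0,-2]],[[0,0,0],[0,0,-2]],[[0,0,0],[0,0,-2]],[[0,0,0],[0,0,-2]],[[0,0,0],[0,0,-2]],[[0,0,0],[0,0,-2]],[[0,0,0],[0,0,-2]],[[0,0,0],[0,0,0]],[[0,0,0],[0,0,0]]]';python3 -m pendant '[[[0,0,0],[0,0,-2]],[[0,0,0],[0,0,-2]],[[0,0,0],[0,0,-2]],[[0,0,0],[0,0,-2]],[[0,0,0],[0,0,-2]],[[0,0,0],[0,0,-2]],[[0,0,0],[0,0,-2]],[[0,0,0],[0,0,-2]],[[0,0,0],[0,0,-2]],[[0,0,0],[0,0,-2]],[[0,0,0],[0,0,0]],[[0,0,0],[0,0,0]]]'; python3 - <<'E'
from h import *
s=sense();y=rot(s['eef_rot'])[:,1];print(np.degrees(np.arctan2(y[1],y[0])),s['ft_force'],s['moment'],s['joint_positions'].round(2))
d=cam("wrist");cv2.imwrite("pics/w5.png",d['color'][:,:,::-1])
E
```

```text
clock: 8.33
eef_pos: [0.4778, 0.2842, 0.0454]
eef_rot: [0.559, 1.569, -0.771]
ft_force: [-4.1, -2.8, 14.6]
width: 0.156
clock: 9.33
eef_pos: [0.4778, 0.2842, 0.0454]
eef_rot: [0.916, 1.569, -0.763]
ft_force: [-4.1, -3.1, 13.8]
width: 0.152
-6.182789091627735 [-4.10856337 -3.12925296 13.75288775] [-0.63031643  0.79813159  0.08430215] [ 0.04  0.37 -0.73  1.86  0.29  1.02 -0.92]
```

View pics/w5.png

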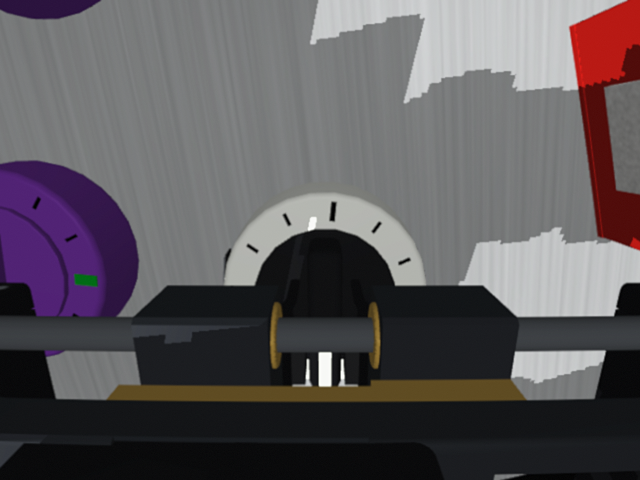

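```bash
python3 - <<'E'
from h import *
from scipy.optimize import least_squares
d=cam("wrist");g=255-d['color'].min(2)
p=[[252,248],[287,219],[333,211],[377,227],[404.5,261.5]]
# refine centroid of dark pixels
q=[]
for x,y in p:
    x=int(round(x));y=int(round(y));w=d['color'][y-10:y+11,x-10:x+11].mean(2);m=np.clip(120-w,0,None);yy,xx=np.mgrid[-10:11,-10:11];q.append([x+(m*xx).sum()/m.sum(),y+(m*yy).sum()/m.sum()])
print(np.round(q,1));P=plane(d,q,.038)[:,:2]
# ticks are 30deg apart clockwise; middle = 45min at zero+90 ; increasing image order left->right
k=np.array([60,30,0,-30,-60])
def f(x,s): a=np.radians(x[2]+90+s*k); return (x[:2]+x[3]*np.c_[np.cos(a),np.sin(a)]-P).ravel()
for s in(1,-1):
    r=least_squares(f,[.478,.284,-11,.04],x_scale=[.01,.01,10,.01],args=(s,));print(s,r.x,r.cost)
    print((f(r.x,s)*1000).round(1))
E
```

```text
[[252.1 248. ]
 [286.5 219.2]
 [332.6 211.2]
 [376.1 227. ]
 [403.9 260.9]]
1 [  0.47696264   0.28356224 -11.28463976   0.04168498] 8.873754744106212e-10
[ 0. -0. -0.  0.  0. -0.  0. -0. -0.  0.]
-1 [  0.48795889   0.33867898 -11.28061847  -0.0336127 ] 0.0006729712453827066
[ 10.5  16.8   2.2  -9.6  -3.7 -18.7  -5.7  -8.   -3.2  19.6]
```

Fitting the five ticks gives the timer's zero azimuth as -11.28°, residuals under 0.1 mm, so it has not spun. The jaws are at -6.18°, so 5.1° remain.

```bash
python3 -m pendant '[[[0,0,0],[0,0,-1.7]],[[0,0,0],[0,0,-1.7]],[[0,0,0],[0,0,-1.7]],[[0,0,0],[0,0,0]],[[0,0,0],[0,0,0]],[[0,0,0],[0,0,0]]]'; python3 - <<'E'
from h import *
s=sense();y=rot(s['eef_rot'])[:,1];print(np.degrees(np.arctan2(y[1],y[0])),s['ft_force'],s['moment'])
E
```

```text
clock: 9.93
eef_pos: [0.4778, 0.2841, 0.0454]
eef_rot: [1.034, 1.569, -0.734]
ft_force: [-3.8, -2.5, 14.2]
width: 0.162
-11.282793868084038 [-3.79669668 -2.49341583 14.17937866] [-0.62565226  0.78985567  0.08872995]
```

```bash
python3 -m pendant '[[[0,0,0.0012],[0,0,0]],[[0,0,0],[0,0,0]],[[0,0,0],[0,0,0]]]'; python3 -m pendant '[[[0,0,0],[0,0,0]],[[0,0,0],[0,0,0]],[[0,0,0],[0,0,0]],[[0,0,0],[0,0,0]],[[0,0,0],[0,0,0]],[[0,0,0],[0,0,0]],[[0,0,0],[0,0,0]],[[0,0,0],[0,0,0]],[[0,0,0],[0,0,0]],[[0,0,0],[0,0,0]]]' -1; python3 -m pendant '[[[0,0,0.005],[0,0,0]],[[0,0,0.015],[0,0,0]],[[0,0,0.025],[0,0,0]],[[0,0,0.03],[0,0,0]],[[0,0,0.03],[0,0,0]],[[0,0,0.03],[0,0,0]],[[0,0,0.03],[0,0,0]],[[0,0,0.02],[0,0,0]],[[0,0,0.02],[0,0,0]],[[0,0,0],[0,0,0]],[[0,0,0],[0,0,0]],[[0,0,0],[0,0,0]]]'; python3 - <<'E'
from h import *
d=cam("wrist");cv2.imwrite("pics/w6.png",d['color'][:,:,::-1]);cv2.imwrite("pics/w6c.png",cv2.resize(d['color'][150:280,250:400,::-1],None,fx=5,fy=4.5,interpolation=cv2.INTER_CUBIC))
E
```

```text
clock: 10.18
eef_pos: [0.4778, 0.2841, 0.0455]
eef_rot: [1.537, 1.57, -0.231]
ft_force: [-1.5, -1.6, 6.6]
width: 0.157
clock: 11.02
eef_pos: [0.4775, 0.2839, 0.0445]
eef_rot: [1.307, 1.571, -0.461]
ft_force: [-0.4, -0.6, 0.0]
width: 0.832
clock: 12.02
eef_pos: [0.4771, 0.2836, 0.2487]
eef_rot: [-0.647, 1.57, -2.414]
ft_force: [-0.5, -0.3, -0.1]
width: 0.998
```

View pics/w6.png

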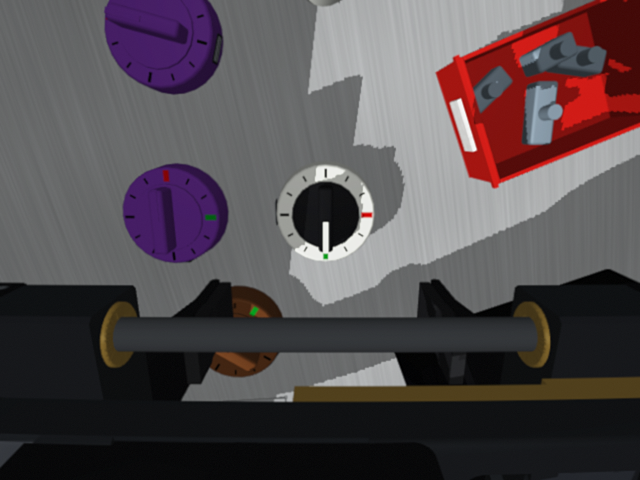

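The pointer line at x≈325 aims at the green mark (325,257), with red at (367,215). I check it in numbers and measure the toggle from the top and scene views.

```bash
python3 -W ignore - <<'E'
from h import *
d=cam("wrist");im=d['color'].astype(int);r,g,b=im[...,0],im[...,1],im[...,2]
def cen(m,x0,x1,y0,y1):
    n,l,st,c=cv2.connectedComponentsWithStats(m[y0:y1,x0:x1].astype(np.uint8));i=1+np.argmax(st[1:,4]);return c[i]+[x0,y0],st[i,4]
box=(270,380,160,268)
Rp,n1=cen((r>g+60)&(r>b+60),*box);Gp,n2=cen((g>r+40)&(g>b+30),*box)
PR,PG=plane(d,[Rp,Gp],.038);h=(PG-PR)/2;c=(PR+PG)/2-np.array([-h[1],h[0],0]);zv=PR-c
za=np.degrees(np.arctan2(zv[1],zv[0]));print(Rp,n1,Gp,n2,c,np.linalg.norm(zv),za)
L=[]
for y in range(225,246):
    w=np.clip(im[y,312:338].min(1)-80,0,None); L.append([(w*np.arange(312,338)).sum()/w.sum(),y])
P=plane(d,L,.069)[:,:2];mu=P.mean(0);v=np.linalg.svd(P-mu)[2][0];v*=np.sign(v@(mu-c[:2]))
a=np.degrees(np.arctan2(v[1],v[0]));a2=np.degrees(np.arctan2(*(mu-c[:2])[::-1]));print("line az",a,a2,"q",np.radians(za-a),np.radians(za-a2))
for n in("top","scene"):
    e=cam(n);cv2.imwrite(f"pics/{n}2.png",e['color'][:,:,::-1])
    if n=="top":cv2.imwrite("pics/top2c.png",cv2.resize(e['color'][200:290,190:330,::-1],None,fx=5,fy=5,interpolation=cv2.INTER_CUBIC))
    else: cv2.imwrite("pics/scene2c.png",cv2.resize(e['color'][170:310,260:400,::-1],None,fx=4.2,fy=4.2,interpolation=cv2.INTER_CUBIC))
E
```

```text
[367. 214.] 55 [325.53333333 255.83333333] 30 [0.47547795 0.28299425 0.038     ] 0.04295954101277327 -9.717579022861091
line az -103.59594923816867 -95.9486780145024 q 1.6384866566632954 1.5050165950173033
```

View pics/top2c.png

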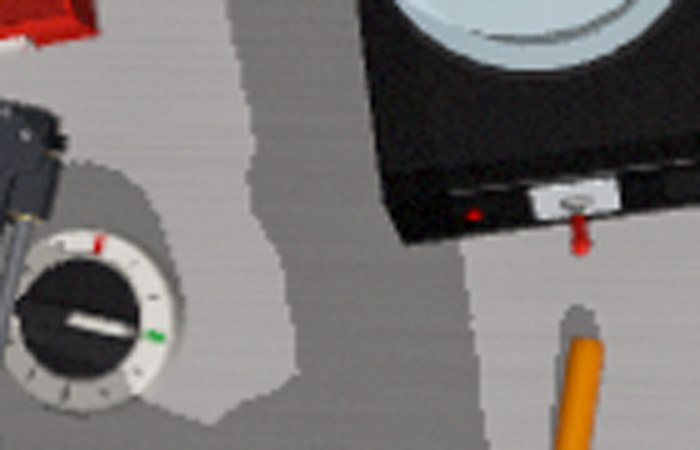

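View pics/scene2c.png

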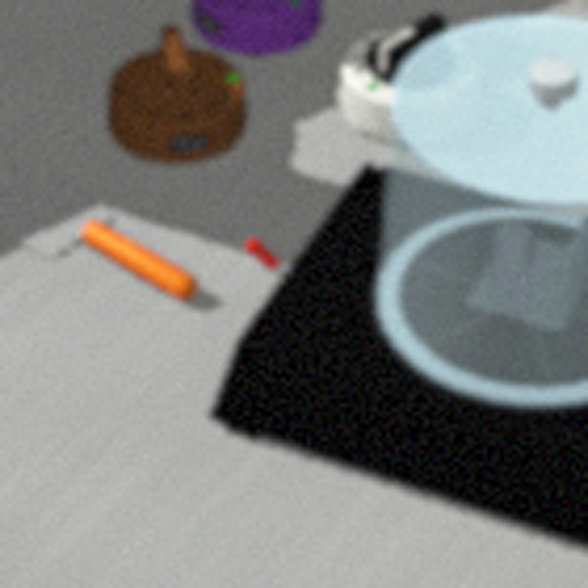

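```bash
python3 -W ignore - <<'E'
from h import *
from scipy.optimize import least_squares
s=sense();y=rot(s['eef_rot'])[:,1];print("tool y",np.degrees(np.arctan2(y[1],y[0])))
d=cam("wrist");im=d['color'].astype(int)
cv2.imwrite("pics/w7c.png",cv2.resize(d['color'][158:270,268:384,::-1],None,fx=5,fy=5,interpolation=cv2.INTER_CUBIC))
# predicted marks around circle; refine each by saturation/darkness centroid
c0=np.array([.4770,.2836]);pts=[];ks=[]
for k in range(12):
    a=np.radians(-11.28-30*k);P=[*(c0+.0417*np.array([np.cos(a),np.sin(a)])),.038];u=proj(d,P)[0]
    x,yv=np.round(u).astype(int);w=im[yv-6:yv+7,x-6:x+7]; yy,xx=np.mgrid[-6:7,-6:7]
    med=np.median(w.reshape(-1,3),0)
    m=(w.max(2)-w.min(2)>50) if k in(0,3) else None
    if m is None or m.sum()==0:
        m=np.clip(110-w.mean(2),0,None) 
    m=m*(np.hypot(xx,yy)<5)
    if m.sum()==0: print(k,"none");continue
    q=[x+(m*xx).sum()/m.sum(),yv+(m*yy).sum()/m.sum()];print(k,u.round(1),np.round(q,1));pts.append(q);ks.append(k)
P=plane(d,pts,.038)[:,:2];ks=np.array(ks)
f=lambda x:((x[:2]+x[3]*np.c_[np.cos(np.radians(x[2]-30*ks)),np.sin(np.radians(x[2]-30*ks))])-P).ravel()
r=least_squares(f,[*c0,-11,.042],x_scale=[.01,.01,10,.01],loss='soft_l1',f_scale=.0005);print(r.x,(f(r.x)*1000).round(1))
for yv in range(218,252,3): print(yv,im[yv,316:335].min(1))
E
```

```text
tool y -11.29423077398943
0 [367.1 214.4] [367.  214.4]
1 [361.  234.5] [362. 235.]
2 [345.9 248.8] [346. 249.]
3 [325.7 254. ] [326. 256.]
4 [305.5 248.8] [305.8 248.4]
5 [290.4 234.5] [290.4 234.2]
6 [284.3 214.4] [284.5 214.3]
7 [289.4 193.8] [289.6 193.8]
8 [304.5 178.3] [304.6 178.3]
9 [325.7 172.5] [326.  172.5]
10 [346.9 178.3] [347. 178.]
11 [362.  193.8] [361.2 194. ]
[  0.47713466   0.28354703 -11.33685353   0.04174088] [ 0.2 -0.1 -0.8  0.6 -0.   0.1  0.2  2.1 -0.3 -0.4 -0.  -0.3 -0.  -0.1
 -0.1  0.   0.   0.  -0.1 -0.   0.1 -0.2  1.  -0. ]
218 [23 22 20 20 24 25 23 24 21 22 20 22 22 22 19 17 12 11 14]
221 [22 21 19 21 23 20 29 63 87 94 94 91 76 43 20 14 11 11 13]
224 [ 21  21  19  22  20  16  73 179 234 239 239 240 210 122  36  11  12  11
  13]
227 [ 22  22  19  21  20  16  71 177 232 236 236 238 209 120  36  11  10  13
  13]
230 [ 21  20  21  20  19  16  72 177 232 237 236 238 209 121  36  12  12   9
  12]
233 [ 21  20  19  20  19  16  71 176 232 236 236 238 210 121  35  10  11  11
  11]
236 [ 21  20  18  21  18  16  71 176 232 237 237 237 209 121  36  10  11  11
  12]
239 [ 21  21  18  20  20  15  71 177 232 236 236 238 209 119  36   9  10  10
  12]
242 [ 21  19  19  21  18  15  70 178 232 236 236 238 209 120  35  10  11  10
  13]
245 [ 49  31  22  19  17  15  71 176 232 236 236 237 209 120  35   8   8  21
  35]
248 [238 240 210 121  34   9  68 177 232 237 236 238 209 120  32   1  66 177
 232]
251 [234 235 237 220 176 123 115 180 231 239 239 238 211 147 116 134 189 232
 237]
```

View pics/w7c.png

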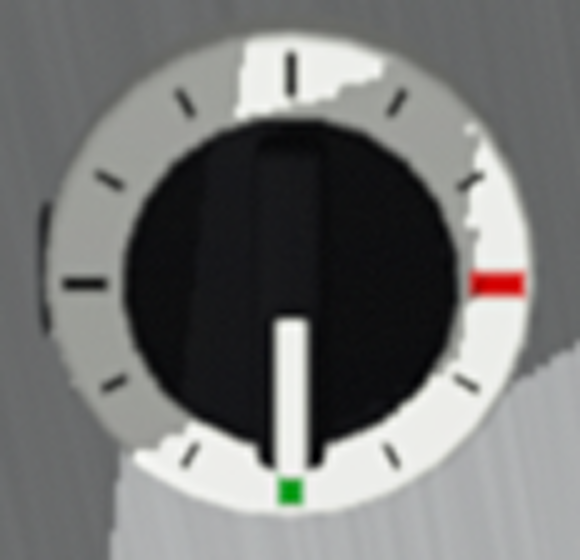

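The pointer line is exactly upright in the picture (same as the jaws, az -101.29°) and the zero mark is at -11.34°, giving q ≈ 1.570. The timer is still at (0.477,0.2835), which is done. Next is the toggle: ball at about (306.4,249) in the top view and (319.5,228) in the scene view.

```bash
python3 -W ignore - <<'E'
from h import *
t=cam("top");s=cam("scene")
def red(d,x0,x1,y0,y1):
    im=d['color'][y0:y1,x0:x1].astype(int);m=(im[...,0]>im[...,1]+50)&(im[...,0]>im[...,2]+50);ys,xs=np.nonzero(m);return np.c_[xs+x0,ys+y0]
a=red(t,298,315,240,256);b=red(s,312,330,222,240)
print("top",a.min(0),a.max(0),"scene",b.min(0),b.max(0))
print("rows top",[(y,a[a[:,1]==y,0].min(),a[a[:,1]==y,0].max()) for y in np.unique(a[:,1])])
print("rows sc",[(y,b[b[:,1]==y,0].min(),b[b[:,1]==y,0].max()) for y in np.unique(b[:,1])])
for u,v in(([306.3,249.0],[320.3,229]),):print(two(t,u,s,v))
print(plane(t,[[306.3,249]],.068),plane(s,[[320.3,229]],.068))
# station front bottom edge from top crop: (405,243),(695,205) -> /5
P=plane(t,[[190+405/5,200+243/5],[190+560/5,200+223/5]],0.0);v=P[1]-P[0];print(P,np.degrees(np.arctan2(v[1],v[0])))
E
```

```text
top [304 243] [307 250] scene [318 226] [325 233]
rows top [(np.int64(243), np.int64(304), np.int64(306)), (np.int64(244), np.int64(304), np.int64(306)), (np.int64(245), np.int64(304), np.int64(306)), (np.int64(246), np.int64(305), np.int64(307)), (np.int64(247), np.int64(305), np.int64(307)), (np.int64(248), np.int64(304), np.int64(307)), (np.int64(249), np.int64(304), np.int64(307)), (np.int64(250), np.int64(305), np.int64(307))]
rows sc [(np.int64(226), np.int64(320), np.int64(320)), (np.int64(227), np.int64(318), np.int64(321)), (np.int64(228), np.int64(318), np.int64(322)), (np.int64(229), np.int64(318), np.int64(323)), (np.int64(230), np.int64(320), np.int64(324)), (np.int64(231), np.int64(321), np.int64(325)), (np.int64(232), np.int64(323), np.int64(325)), (np.int64(233), np.int64(324), np.int64(325))]
(array([0.52258504, 0.01194024, 0.06490262]), np.float64(0.004284142221093228))
[[0.52071811 0.01056416 0.068     ]] [[0.5263035  0.01017554 0.068     ]]
[[0.52261149 0.11093691 0.        ]
 [0.53552317 0.02526096 0.        ]] -81.42980938787291
```

The timer step is verified. Next I shut the fingers and move over in front of the toggle, turning so that the wrist camera stays on the side away from the station.

```bash
python3 -m pendant '[[[0.0018,-0.0136,0],[0,0,5.5]],[[0.0018,-0.0136,0],[0,0,5.5]],[[0.0018,-0.0136,0],[0,0,5.5]],[[0.0018,-0.0136,0],[0,0,5.5]],[[0.0018,-0.0136,0],[0,0,5.5]],[[0.0018,-0.0136,0],[0,0,5.5]],[[0.0018,-0.0136,0],[0,0,5.5]],[[0.0018,-0.0136,0],[0,0,5.5]],[[0.0018,-0.0136,0],[0,0,5.5]],[[0.0018,-0.0136,0],[0,0,5.5]],[[0.0018,-0.0136,0],[0,0,5.5]],[[0.0018,-0.0136,0],[0,0,5.5]],[[0.0018,-0.0136,0],[0,0,5.5]],[[0.0018,-0.0136,0],[0,0,5.5]],[[0.0018,-0.0136,0],[0,0,5.5]],[[0.0018,-0.0136,0],[0,0,5.5]],[[0.0018,-0.0136,0],[0,0,5.5]],[[0.0018,-0.0136,0],[0,0,5.5]],[[0.0018,-0.0136,0],[0,0,5.5]],[[0.0018,-0.0136,0],[0,0,5.5]]]' 1 20; python3 -m pendant '[[[0,0,0],[0,0,0]],[[0,0,0],[0,0,0]],[[0,0,0],[0,0,0]],[[0,0,0],[0,0,0]]]'; python3 - <<'E'
from h import *
s=sense();y=rot(s['eef_rot'])[:,1];print(np.degrees(np.arctan2(y[1],y[0])),s['joint_positions'].round(2))
d=cam("wrist");cv2.imwrite("pics/w8.png",d['color'][:,:,::-1])
E
```

```text
clock: 14.03
eef_pos: [0.5134, 0.0113, 0.2493]
eef_rot: [2.632, 1.571, 2.789]
ft_force: [-0.5, 0.4, -0.2]
width: 0.006
clock: 14.37
eef_pos: [0.5133, 0.0133, 0.2495]
eef_rot: [1.412, 1.57, 1.564]
ft_force: [-0.5, 1.1, 0.9]
width: -0.001
98.71610146178043 [ 0.54  0.05 -0.63  1.73  0.03  1.38  1.63]
```

View pics/w8.png

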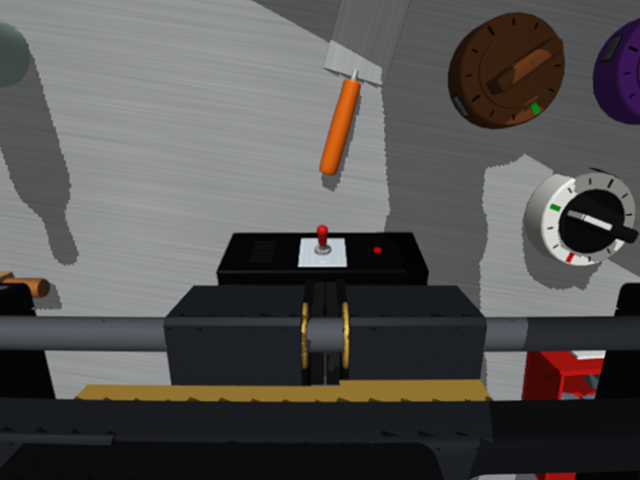

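The wrist view shows the toggle ball at (322,229), with the panel edge level in the image, so the jaws are parallel to the front.

```bash
python3 -W ignore - <<'E'
from h import *
s=sense();d=cam("wrist");im=d['color'][220:256,308:338].astype(int);m=(im[...,0]>im[...,1]+50)&(im[...,0]>im[...,2]+50)
for y in range(36):
    k=np.nonzero(m[y])[0]
    if len(k):print(y+220,k.min()+308,k.max()+308,end='; ')
u=[322,230];P=plane(d,[u],.068)[0];print(P,s['eef_pos'],rot(s['eef_rot'])[:,1:3].round(3))
t=cam("top");print(two(d,u,t,[306,249]),plane(t,[[306,249]],.068))
sc=cam("scene");print(two(d,u,sc,[320.3,229]))
E
```

```text
225 320 324; 226 319 325; 227 318 326; 228 317 327; 229 317 327; 230 317 327; 231 317 327; 232 317 327; 233 317 326; 234 318 326; 235 318 326; 236 318 326; 237 318 326; 238 319 325; 239 319 325; 240 319 325; 241 319 325; 242 319 325; 243 319 325; 244 320 325; 245 321 323; [0.52168203 0.01176118 0.068     ] [0.51337605 0.0132107  0.24954459] [[-0.152  0.988]
 [ 0.988  0.152]
 [ 0.     0.   ]]
(array([0.52050014, 0.01139303, 0.07299064]), np.float64(0.0004486405219038489)) [[0.52070116 0.01135652 0.068     ]]
(array([0.52335778, 0.01262642, 0.06461763]), np.float64(0.0022972981084621053))
```

```bash
python3 -m pendant '[[[0.002,-0.001,-0.02],[0,0,0]],[[0.002,-0.001,-0.03],[0,0,0]],[[0,0,-0.03],[0,0,0]],[[0,0,-0.03],[0,0,0]],[[0,0,-0.025],[0,0,0]],[[0,0,-0.02],[0,0,0]],[[0,0,-0.01],[0,0,0]],[[0,0,0],[0,0,0]],[[0,0,0],[0,0,0]],[[0,0,0],[0,0,0]]]' 1 20; python3 - <<'E'
from h import *
s=cam("scene");cv2.imwrite("pics/s3c.png",cv2.resize(s['color'][150:290,240:400,::-1],None,fx=4.2,fy=4.2,interpolation=cv2.INTER_CUBIC))
E
```

```text
clock: 15.4
eef_pos: [0.5187, 0.0101, 0.086]
eef_rot: [-0.18, 1.568, -0.029]
ft_force: [-0.5, 0.4, 0.1]
width: 0.004
```

View pics/s3c.png

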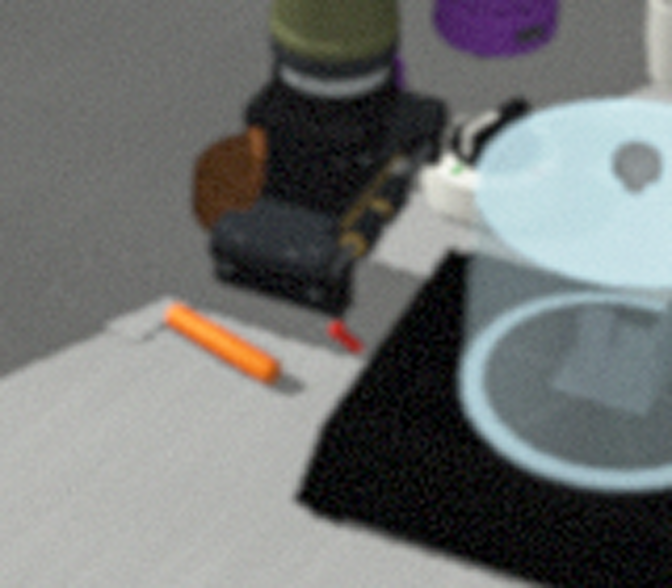

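```bash
python3 -m pendant '[[[-0.001,0.001,-0.004],[0,0,0]],[[0,0,-0.004],[0,0,0]],[[0,0,-0.002],[0,0,0]],[[0,0,-0.002],[0,0,0]],[[0,0,-0.002],[0,0,0]],[[0,0,-0.002],[0,0,0]],[[0,0,-0.002],[0,0,0]],[[0,0,-0.002],[0,0,0]]]';python3 -m pendant '[[[0,0,-0.002],[0,0,0]],[[0,0,-0.002],[0,0,0]],[[0,0,-0.002],[0,0,0]],[[0,0,-0.002],[0,0,0]],[[0,0,0],[0,0,0]],[[0,0,0],[0,0,0]]]'
```

```text
clock: 16.12
eef_pos: [0.5166, 0.0109, 0.0643]
eef_rot: [0.192, 1.571, 0.344]
ft_force: [-1.7, -1.1, 0.7]
width: 0.005
clock: 16.62
eef_pos: [0.5167, 0.011, 0.0563]
eef_rot: [0.606, 1.57, 0.758]
ft_force: [-0.5, 0.2, 0.2]
width: 0.006
```

Force is near zero, where about 3 N was expected. I look before going on.

```bash
python3 - <<'E'
from h import *
s=cam("scene");cv2.imwrite("pics/s4c.png",cv2.resize(s['color'][180:270,270:370,::-1],None,fx=6.6,fy=6.6,interpolation=cv2.INTER_CUBIC))
print(sense()['ft_force'],sense()['moment'])
d=cam("wrist");cv2.imwrite("pics/w9.png",d['color'][:,:,::-1])
E
```

```text
[ 0.54525132 -0.40521227  0.48278782] [ 0.10488818 -0.09357913  0.06104872]
```

View pics/s4c.png

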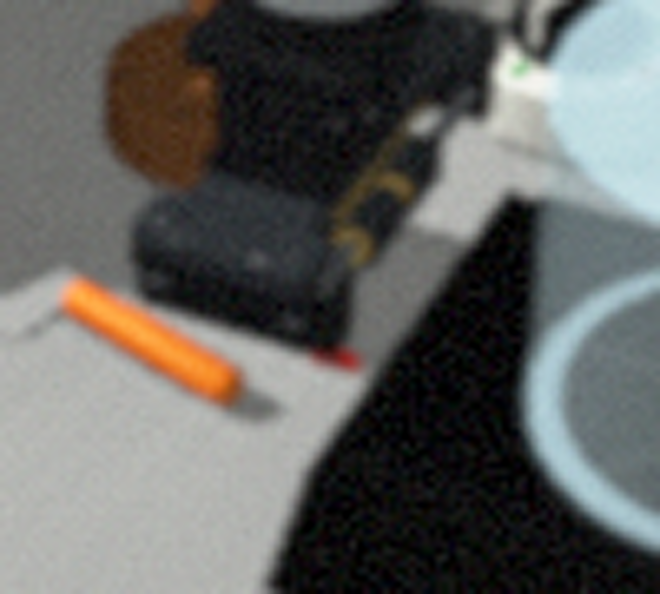

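View pics/w9.png

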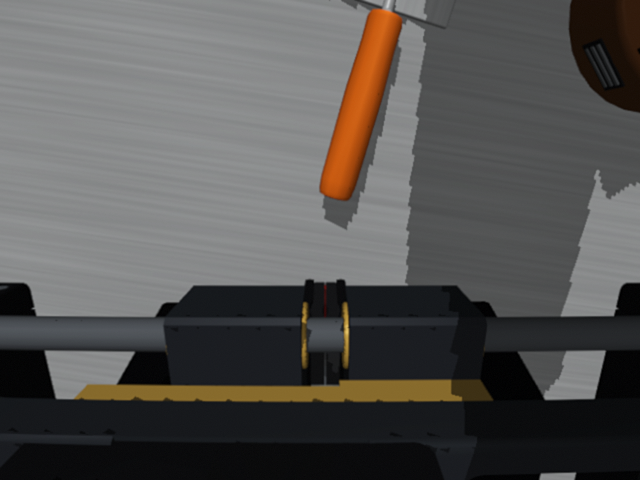

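The red lever has followed the tips down and now lies nearly level. With the toggle's friction holding it, the low reading makes sense, so I continue to the stop in small steps.

```bash
python3 -m pendant '[[[0,0,-0.001],[0,0,0]],[[0,0,-0.001],[0,0,0]],[[0,0,-0.001],[0,0,0]],[[0,0,0],[0,0,0]],[[0,0,0],[0,0,0]]]'; python3 -m pendant '[[[0,0,-0.001],[0,0,0]],[[0,0,0],[0,0,0]],[[0,0,0],[0,0,0]]]'; python3 -m pendant '[[[0,0,-0.001],[0,0,0]],[[0,0,0],[0,0,0]],[[0,0,0],[0,0,0]]]'
```

```text
clock: 17.13
eef_pos: [0.5166, 0.0109, 0.0535]
eef_rot: [0.534, 1.571, 0.686]
ft_force: [0.0, -0.6, -0.2]
width: 0.005
clock: 17.38
eef_pos: [0.5166, 0.011, 0.0527]
eef_rot: [-0.105, 1.571, 0.046]
ft_force: [-0.8, -0.3, 2.6]
width: 0.002
clock: 17.63
eef_pos: [0.5167, 0.0109, 0.0524]
eef_rot: [-1.203, 1.57, -1.052]
ft_force: [-3.4, 0.6, 9.6]
width: 0.003
```

The stop was reached at z≈0.0525, exactly as predicted, with 9.6 N. Now I retract.

```bash
python3 -m pendant '[[[0,0,0.002],[0,0,0]],[[0,0,0.01],[0,0,0]],[[-0.002,0,0.025],[0,0,0]],[[-0.002,0,0.03],[0,0,0]],[[-0.002,0,0.03],[0,0,0]],[[0,0,0.03],[0,0,0]],[[0,0,0.03],[0,0,0]],[[0,0,0.03],[0,0,0]],[[0,0,0.02],[0,0,0]],[[0,0,0],[0,0,0]],[[0,0,0],[0,0,0]],[[0,0,0],[0,0,0]]]'; python3 -W ignore - <<'E'
from h import *
d=cam("wrist");cv2.imwrite("pics/w10.png",d['color'][:,:,::-1])
s=cam("scene");cv2.imwrite("pics/s10.png",s['color'][:,:,::-1])
im=s['color'][215:245,310:332].astype(int);m=(im[...,0]>im[...,1]+50)&(im[...,0]>im[...,2]+50);ys,xs=np.nonzero(m);print("scene red",xs.min()+310,xs.max()+310,ys.min()+215,ys.max()+215)
st=np.array([np.cos(.152),np.sin(.152)]);o=np.array([.5217,.0118])+.148*st
for n,x,z in(("up",-.148,.068),("down",-.153,.047)):
    P=[*(o+x*st),z];print(n,proj(s,P),proj(d,P))
t=cam("top");cv2.imwrite("pics/t10.png",t['color'][:,:,::-1])
E
```

```text
clock: 18.63
eef_pos: [0.5099, 0.0108, 0.2578]
eef_rot: [2.949, 1.57, 3.101]
ft_force: [0.5, -0.5, -0.2]
width: 0.005
scene red 316 324 232 236
up [[319.22327913 228.06346252]] [[324.05458044 232.08702223]]
down [[317.4622228  233.50231209]] [[324.08269778 222.4542092 ]]
```

View pics/w10.png

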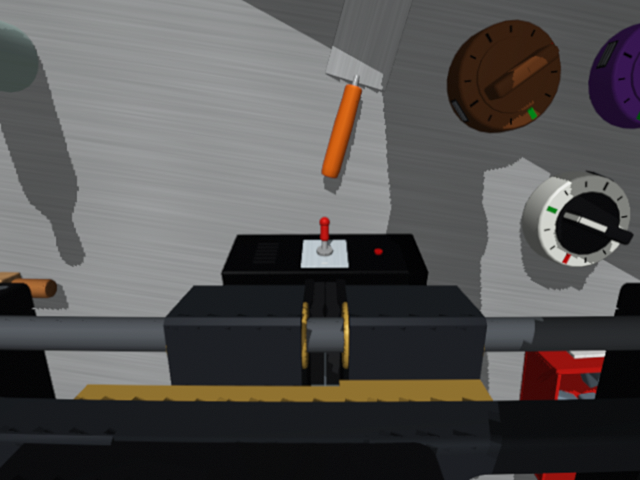

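View pics/s10.png

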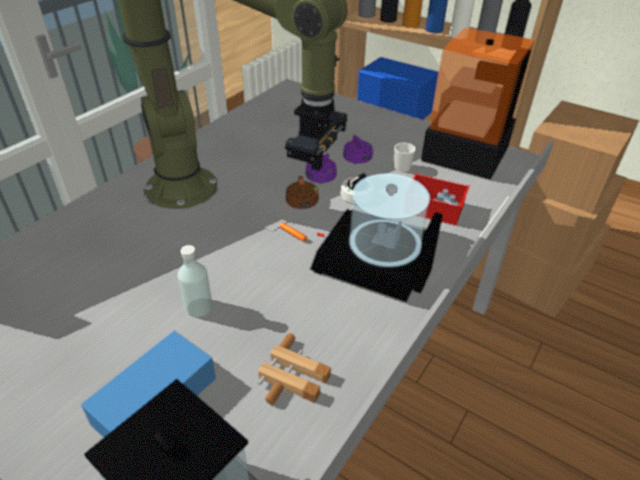

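View pics/t10.png

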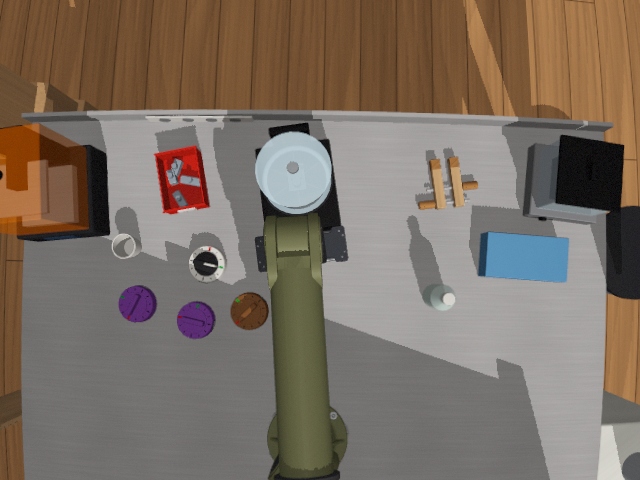

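The wrist view has the ball at (324.5,222), against a predicted fully-down position of (324,222.5) and up at (324,232). The scene view agrees, with the lever level at row ~233.5. The pointer still sits on green, and every bystander is at its original pixel. The robot is clear, so I hand in.

```bash
python3 -c "
from cell import hand_in,sense
print(sense()['ft_force']);print(hand_in())"
```

```text
[ 0.03986321  0.15226375 -0.62349033]
the job is handed in; nothing more can be done
None
```

The timer is set to 15 minutes and the curing station's toggle is fully down. I handed the job in at about 19 s, with the arm clear of everything.

- **Timer:** I gripped the dial bar and turned it about 51° clockwise while pressing down with about 14 N. The pointer then read about 1.570 rad, on the green mark. The timer housing turned about 0.5° and its measured position shifted about 1.5 mm, which is close to my measuring error.
- **Toggle:** I pushed it down with shut fingers to its stop, reached at the predicted height with about 10 N. The wrist view then showed the ball within a pixel of its predicted fully-down position, and the scene view agreed.
- **Surroundings:** The bystanders looked unmoved in the last pictures.

**Checks that disagreed:**
- A rough pointer check right after release gave 1.51 and 1.64 rad. A fit to all twelve marks settled it at 1.570.
- The force read near zero partway through the toggle push. A picture showed the lever following the fingers, so I carried on to the stop.

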